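# Clear the carving hold-down and start its crank bolt

## Task

With the wooden scraper block, not the fingers, push the three loose wood chips off the bed of the grey carving hold-down onto the bench, then set the block down flat on the bench. Then take the revolving grip of the crank bolt, turn it backward (counter-clockwise from above) until the bolt drops off the thread's crest into the brass boss, and turn it forward one turn from there so that the thread catches. Finish still gripping the crank, holding the bolt started and still; leave the other things on the bench where they are.

Things in the scene. Friction and masses are not known exactly. Their poses are not given: they have to be found in the camera images.
- station: Hold-down fixed to the bench: grey bed plate 20 mm thick. Origin on the bench; plate spans x -80..+80, y -160..+140 mm in this frame. At x 0, y +85 a brass boss (54 mm across, up to z 55), and at its +x side a grey C-frame (50 mm wide, up to z 119) whose bush guides the upright crank bolt. The part y -160..+20 is bare bed with the chips.
- bed_mid (a point): Middle of the bare part of the bed, on its top surface (station x 0, y -75, z 20 mm).
- bolt_axis (a point): Point on the bolt's vertical axis, 145 mm above the bench (station x 0, y +85). Fixed; the crank turns about the vertical through it.
- grip_mid (a point): Middle of the crank's grip: upright round wooden sleeve, 22 mm diameter, 40 mm tall, 55 mm from the bolt's axis, middle 195 mm above the bench at the start (crank arm's top 157). It revolves freely on its pin and floats along it -16..+22 mm on light springs (40 N/m): a hand holding it level can go round while the bolt drops or descends.
- turn (a joint): Angle of bolt and crank, rad, growing clockwise from above (forward); starts in 1.6..2.7. At 0 the crank arm points along the station's -x, at pi/2 along its +y. Turning takes about 2 N at the grip. The bolt first stands on the thread's crest: forward it jams, backward it drops after 0.7 to 3.8 rad (different each time) and jams about 1 rad past the drop.
- depth (a joint): How far the bolt has come down from where it stood at first, m: 0 on the crest, about 0.008 right after the drop (it falls by its own weight), then 0.008 more per forward turn, so about 0.016 one turn after the drop. Crank and pin go down with it; the grip stays where the hand holds it.
- scraper: Wooden scraper block with a steel edge in its underside: base 120 (x) x 26 (y) x 20 mm high, on its middle a rib to grip 50 (x) x 22 (y) mm, from 20 to 61 mm high. 0.16 kg. Origin under its centre; starts flat on the bench.
- chip1_mid (a point): Middle of a loose wood chip, 28 x 18 x 12 mm, starting flat on the bare bed.
- chip2_mid (a point): Middle of a loose wood chip, 28 x 18 x 12 mm, starting flat on the bare bed.
- chip3_mid (a point): Middle of a loose wood chip, 28 x 18 x 12 mm, starting flat on the bare bed.
- gouge: Carving gouge, 220 mm long along its x, lying on the bench near the bed's robot side, under 25 mm high. Leave alone.
- mallet: Wooden mallet, head 76 mm thick and 110 mm long, handle 160 mm along -x, lying on the bench. Leave alone.
- glue: White glue bottle, 60 mm across, 160 mm tall. Leave alone.
- sanding_block: Cork sanding block 100 x 60 x 35 mm. Leave alone.
- bowl: Turned wooden bowl, 120 mm across, 55 mm tall. Leave alone.
- tin: Plain steel tin, 84 mm across, 100 mm tall. Leave alone.
- square: Joiner's square, 110 mm stock and 150 mm steel blade, lying flat. Leave alone.
Mind the look-alikes: they are no part of the job. Leave any green, pink or red look-alike of the scraper alone.

How it is judged:
By the outcome, as a careful person would: the job done as asked, in the order asked, and still so for the second after the job is handed in, while the arm keeps its last pose, push and grip.
It also fails if it takes over 72 s, if anything falls off the work surface, if the arm or the gripper's body presses on something with over 40 N, if the wrist force passes 120 N, or if a joint passes its speed limit or range.

## Robot

A 7-joint arm with a two-finger parallel gripper is mounted at the origin on the work surface. World frame = base frame: x ahead of the robot, y to its left, z up, the work surface at z = 0. Lengths are in mm, angles in rad, forces in N, time in s.
With the tool pointing down it reaches from about 400 to 875 mm from the base axis. Payload 6.5 kg.
Tool frame: the origin (TCP) lies at the very end of the fingers, on their centre line; the grasp point (between the pads) lies 19 mm behind it; z points along the fingers, y is the line along which they close (so a half turn about z gives the same grasp; the last joint's range is limited). The gripper opens to 88 mm and grips with 3 to 60 N. Pads are 18 mm wide; open, the fingers measure 123 mm over their backs; the gripper's body (75 mm by 187 mm) begins 45 mm behind the grasp point.
Start: joints at [-1.39, 0.536, -0.004, 1.538, 0.003, 1.067, -0.071], TCP at [158.792, 630.298, 238.716] pointing down, gripper open.
Joint ranges: [-2.7, 2.7], [-0.37, 2.16], [-1.27, 1.26], [0.24, 2.4], [-1.31, 4.45], [0.19, 1.91], [-2.76, 2.76]. Speed limits (rad/s): [2.39, 2.39, 3.14, 3.14, 3.14, 3.14, 3.14].

## Interface

Orientations are given as a unit quaternion [w, x, y, z].
In Python, from station import ctrl gives the robot as it stands.
- The arm moves only by the tool play_rows, never from a script. Its argument "motion" is a list that holds one entry, the list of rows, each a list of 5 numbers: the shift along the tool's x, y, z as a fraction of full scale, then the turn about the tool's z as a fraction of full scale, then the opening, from 0 (shut) to 1 (fully open). A call has 1 to 8 rows; each row is the pose to reach, as a shift and turn from the pose commanded when the call began, along the tool's axes at that moment; what a row does not reach only later rows make up. Full scale, the value 1, is 1000 mm for a shift and 0.5 rad for a turn. A row lasts 1/12 s, in which the tool goes at most 41.7 mm and 7.16 degrees, less where a joint would pass 70% of its speed; a pose out of reach is approached as far as the arm can. A call with a number of a shift or a turn outside -1 to 1 is refused whole. A call with a gripper value outside its range is refused whole. The fingers move at their own pace and stop on an object; "force" is the grip in N (left out, the last holds). Time passes only in rows, so rows that repeat a pose let the fingers close. It gives the time, the measured TCP pose, the force, the opening and the grip force at its end, in the units of the state.
- ctrl.read_state(): the state, without advancing time (a new reading comes with each control period).
- ctrl.capture(name): name is "side" or "top" or "wrist"; returns a dict with "color" (384x512x3 uint8, red, green, blue), "vfov" (degrees; the focal length in pixels is half the picture's height over the tangent of half this angle, whatever the lens; pixels are square), "cx", "cy" (the principal point, pixels), "rvec" (rotation vector, rad) and "tvec" (3), from world to camera coordinates, as OpenCV has them. Camera axes: x right, y down, z forward; pixel columns grow to the right and rows downward; lengths in mm; the calibration is good to about 2 mm. The wrist camera is an equidistant fisheye: a pixel r from the principal point sees the ray r / f radians off the axis. A picture is of the moment at which its call begins. There is no depth.
- ctrl.job_done(): hands the job in; it is judged then, once.
The state is a dict: "clock": time; "joints": joint angles; "joint_vel": joint speeds; "joint_torque": joint torques, N m; "ee_pos": TCP position; "tcp_rot": TCP orientation; "force": force on the tool from outside, world axes, zero at the start; "torque": the same for the moment, N m; "finger_gap": finger opening in mm; "grasp_force": force on a finger pad.
Only numpy, scipy, OpenCV 4.12 (cv2) and the standard library are available. Lean on these libraries where they do the work, as an engineer would, in place of code of your own. Each camera call takes 0.05 s, during which the arm holds its last target. There are 200 camera calls.

## Working session

There is one attempt and no reset: what is moved stays moved. The work goes in short steps, Python scripts to look and compute and a tool call to move; the robot and the scene stay as the last step left them, time stands still between calls to the robot, and variables do not carry over. Pictures are saved under pics/ and viewed, at most 10 in all, crops included, and the job is handed in when it is done.

Besides the shell and the picture viewer there is one more tool, called after "Call:" as name(argument=value, ...) on one line, values as JSON. play_rows: Moves the arm, as the interface text tells. Its arguments: {"type":"object","properties":{"motion":{"type":"array","items":{"type":"array","items":{"type":"array","items":{"type":"number","minimum":-1,"maximum":1}}}},"force":{"type":"number"}},"required":["motion"]}

```bash
ls; mkdir -p pics
cat > h.py <<'E'
import numpy as np, cv2
from station import ctrl
def cap(n,f):
    c=ctrl.capture(n); cv2.imwrite(f'pics/{f}.png',c['color'][:,:,::-1]); np.save(f'pics/{f}.npy',{k:v for k,v in c.items()},allow_pickle=True); return c
def load(f): return np.load(f'pics/{f}.npy',allow_pickle=True).item()
def P(c):
    h=c['color'].shape[0]; f=h/2/np.tan(np.radians(c['vfov'])/2)
    return f,cv2.Rodrigues(np.array(c['rvec'],float))[0],np.array(c['tvec'],float).ravel()
def ray2z(c,u,v,z,fish=False):
    f,R,t=P(c); x,y=(u-c['cx'])/f,(v-c['cy'])/f
    if fish:
        r=np.hypot(x,y); d=np.array([x/r*np.sin(r),y/r*np.sin(r),np.cos(r)]) if r>0 else np.array([0,0,1.])
    else: d=np.array([x,y,1])
    o=-R.T@t; d=R.T@d; return o+d*(z-o[2])/d[2]
def proj(c,p,fish=False):
    f,R,t=P(c); q=R@np.array(p,float)+t
    if fish:
        r=np.hypot(q[0],q[1]); th=np.arctan2(r,q[2]); return np.array([c['cx']+f*th*q[0]/r,c['cy']+f*th*q[1]/r])
    return np.array([c['cx']+f*q[0]/q[2],c['cy']+f*q[1]/q[2]])
E
python3 - <<'E'
from h import *
a=cap('top','top0');b=cap('side','side0');w=cap('wrist','wrist0')
for c in (a,b):
    print(c['vfov'],c['cx'],c['cy'],-P(c)[1].T@P(c)[2])
cv2.imwrite('pics/t0.png',cv2.resize(a['color'][:,:,::-1],(800,600),interpolation=cv2.INTER_CUBIC))
cv2.imwrite('pics/s0.png',cv2.resize(b['color'][:,:,::-1],(800,600),interpolation=cv2.INTER_CUBIC))
print(ctrl.read_state())
E
```

```text
pics
50.13152127635476 260.73200102151304 194.7367390137015 [ 439.41013715  -16.2402962  1612.16894362]
46.58645874597639 256.4605337665814 190.99149732667158 [ 430.54540841 -827.87167996 1066.36054123]
{'clock': 0.15, 'joints': array([-1.39021206,  0.53700725, -0.00444233,  1.53859111,  0.00262335,
        1.06728707, -0.07117278]), 'joint_vel': array([-3.73824763e-04, -2.83569019e-03, -1.12568853e-03, -3.56480258e-03,
       -2.11186695e-03, -7.42723585e-04,  6.11180252e-06]), 'joint_torque': array([ 5.26613421e-04, -5.71324933e+01,  9.91335958e-01, -2.51832908e+01,
       -5.62266971e-02,  1.52255228e-02,  9.21516994e-05]), 'ee_pos': array([158.68746278, 629.8725759 , 238.05198853]), 'tcp_rot': array([-2.17662858e-05,  1.23023165e-01,  9.92403591e-01, -6.43245944e-04]), 'force': array([-0.2922007 , -0.54774582, -0.69255743]), 'torque': array([-0.00886946, -0.00070667, -0.01858644]), 'grasp_force': 0.0, 'finger_gap': 88.00836444723964}
```

View pics/t0.png

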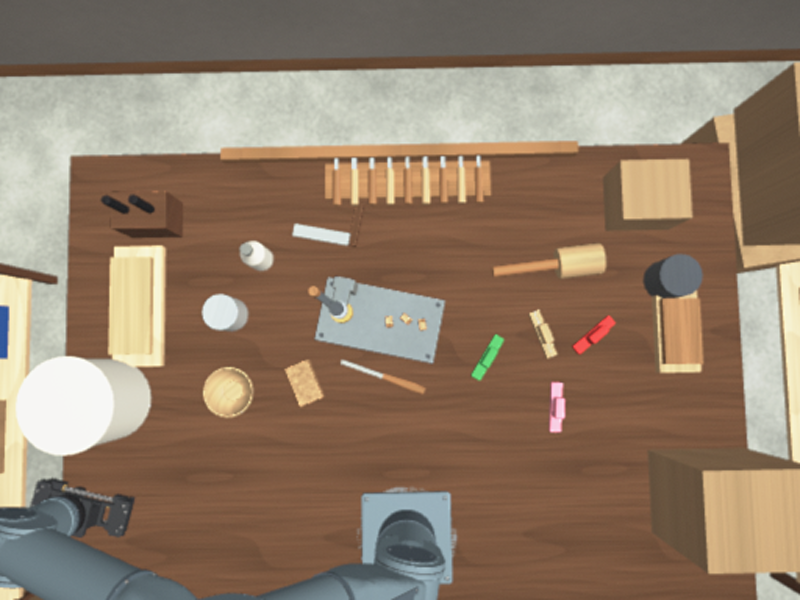

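View pics/s0.png

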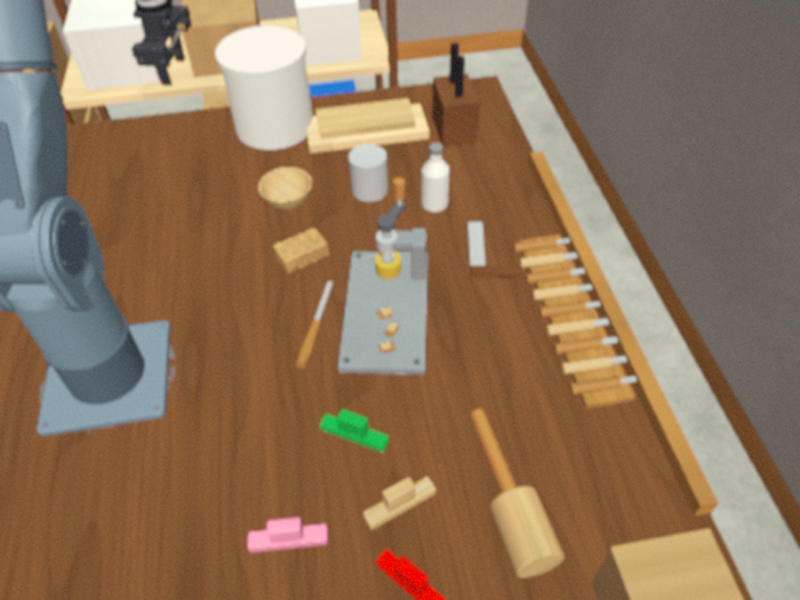

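The top view shows the bed at about (380,320), the crank pointing up-left with its grip at (314,291), three chips at (390,321), (405,319) and (423,324), and the plain wooden scraper at (543,333). Next I'll take enlarged crops.

Run:
```python
from h import *
a=load('top0')['color'][:,:,::-1]; b=load('side0')['color'][:,:,::-1]
r=lambda im,x,y,w,h,s:cv2.resize(im[y:y+h,x:x+w],(w*s,h*s),interpolation=cv2.INTER_CUBIC)
c=np.zeros((600,800,3),np.uint8)
# top bed: x195..295,y165..240 x5 ; top scraper x325..365,y190..235 x5; side bed x210..285,y105..245 x? 
c[:375,:500]=r(a,195,165,100,75,5)
c[:300,500:740]=r(a,332,190,40,50,6)
c[376:600,500:780]=r(b,225,295,70,56,4)
c[376:600,:280]=r(b,215,185,70,56,4)
c[376:600,282:498]=r(b,236,108,54,56,4)
cv2.imwrite('pics/c0.png',c)
```

```text
(no output)
```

View pics/c0.png

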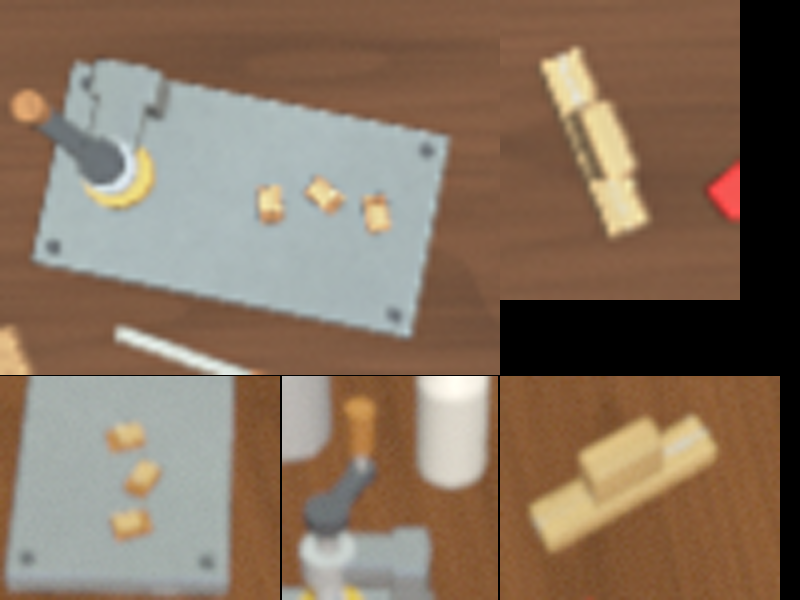

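Run:
```python
from h import *
t=load('top0');s=load('side0')
T=lambda u,v,z:ray2z(t,195+(u+.5)/5-.5,165+(v+.5)/5-.5,z)
S=lambda u,v,z:ray2z(t,332+(u-500+.5)/6-.5,190+(v+.5)/6-.5,z)
px=[(75,62),(448,135),(411,336),(34,262)]
W=np.array([T(*p,20)[:2] for p in px]); L=np.array([(80,140),(80,-160),(-80,-160),(-80,140)],float)
# rigid fit
lc,wc=L-L.mean(0),W-W.mean(0); th=np.arctan2((lc[:,0]*wc[:,1]-lc[:,1]*wc[:,0]).sum(),(lc*wc).sum())
R=np.array([[np.cos(th),-np.sin(th)],[np.sin(th),np.cos(th)]]); o=W.mean(0)-R@L.mean(0)
print('yaw',th,'org',o,'res',W-(L@R.T+o))
print('axis',R@[0,85]+o)
for p in [(268,204),(324,194),(376,213)]:
    w=T(*p,32)[:2]; print('chip',w,R.T@(w-o))
g=T(28,106,215)[:2]; print('grip',g,R.T@(g-o), np.linalg.norm(g-R@[0,85]-o))
l=R.T@(g-o)-[0,85]; print('turn',np.arctan2(l[1],-l[0]))
e=[S(*p,20)[:2] for p in [(541,66),(580,47),(612,237),(648,220)]]
print('scr',np.round(e,1),np.mean(e,0)); d=(e[0]+e[1]-e[2]-e[3])/2;print(np.linalg.norm(d),np.degrees(np.arctan2(d[1],d[0])))
# side check
Q=lambda u,v,z,x0,y0,cx,cy:ray2z(s,x0+(u-cx+.5)/4-.5,y0+(v-cy+.5)/4-.5,z)
for p in [(127,437),(143,477),(131,522)]: print('chip side',Q(*p,32,215,185,0,376)[:2])
print('grip side',Q(361,408,215,236,108,282,376)[:2])
e=[Q(*p,20,225,295,500,376)[:2] for p in [(529,513),(550,536),(696,414),(718,441)]]
print(np.round(e,1),np.mean(e,0));
```

```text
yaw -0.21142492126630422 org [536.43545381  65.88219566] res [[-0.58992088 -1.20646659]
 [-0.44057364  2.10421432]
 [ 0.69330151  0.75446313]
 [ 0.33719301 -1.65221086]]
axis [554.27298471 148.98949071]
chip [528.82818876  35.39079704] [ -1.03915241 -31.40885278]
chip [535.72939302  -7.91376179] [ 14.79598671 -72.30090342]
chip [520.30940862 -47.70001678] [   8.068638   -114.43716789]
grip [588.74329967 192.59151072] [ 24.55273243 134.86483824] 55.58182043305311
turn 2.0283339485236067
scr [[ 541.6 -315. ]
 [ 553.4 -340.6]
 [ 430.5 -356.8]
 [ 440.9 -380.4]] [ 491.61067836 -348.20945275]
119.04772379685012 20.063595942424975
chip side [531.15949028  28.01349789]
chip side [536.68432559 -12.2302687 ]
chip side [521.28290941 -51.65357976]
grip side [590.99489182 191.55299359]
[[ 432.1 -361.3]
 [ 442.6 -378.1]
 [ 545.7 -315.5]
 [ 555.6 -336.1]] [ 494.01243284 -347.74448691]
```

```bash
cat >> h.py <<'E'
def tri(c1,p1,c2,p2):
    A=[];
    for c,p in((c1,p1),(c2,p2)):
        a=ray2z(c,*p,0);b=ray2z(c,*p,500);d=(b-a)/np.linalg.norm(b-a);A.append((a,np.eye(3)-np.outer(d,d)))
    return np.linalg.solve(A[0][1]+A[1][1],A[0][1]@A[0][0]+A[1][1]@A[1][0])
def psi0():
    w,x,y,z=ctrl.read_state()['tcp_rot']; return np.degrees(np.arctan2(2*(y*y)-1+2*w*w,2*(x*y-w*z)))
def plan(wps,start=None):
    """wps (x,y,z,psi deg); prints tool shift (m), turn fraction, rows needed"""
    if start is None: p=np.array(ctrl.read_state()['ee_pos']);a=psi0()
    else: p=np.array(start[:3],float);a=start[3]
    print('at',p.round(1),round(a,2))
    for w in wps:
        d=np.array(w[:3])-p; r=np.radians(a); ty=np.array([np.cos(r),np.sin(r),0]); tx=np.array([-np.sin(r),np.cos(r),0])
        t=-np.radians(w[3]-a)/.5
        n=max(np.linalg.norm(d)/41.7,abs(w[3]-a)/7.16)
        print(w,'->',(np.array([d@tx,d@ty,-d[2]])/1000).round(4).tolist(),'turn',round(t,4),'rows',round(n,1))
        p=np.array(w[:3],float);a=w[3]
E
python3 - <<'E'
from h import *
t=load('top0');s=load('side0'); k=512/800
print('bucket rim',tri(t,(70*k,406*k),s,(263*k,55*k)))
print('rim edge',tri(t,(145*k,400*k),s,(263*k,55*k)), ray2z(t,17*k,400*k,200),ray2z(t,122*k,400*k,200))
plan([(130,520,420,76-28),(300,380,420,76-56),(440,200,420,76-84),(470,-50,420,-36),(492.5,-250,250,-64),(492.5,-348,120,-70),(492.5,-348,25,-70)])
E
```

```text
bucket rim [351.5202805  726.49256336 200.92210895]
rim edge [365.00126866 514.48266734 318.81857209] [361.63031118 843.42124456 200.        ] [357.36268871 613.56099143 200.        ]
at [158.7 629.9 238.1] 75.87
(130, 520, 420, 48) -> [0.001, -0.1136, -0.1819] turn 0.9727 rows 5.1
(300, 380, 420, 20) -> [-0.22, 0.0097, -0.0] turn 0.9774 rows 5.3
(440, 200, 420, -8) -> [-0.217, 0.07, -0.0] turn 0.9774 rows 5.5
(470, -50, 420, -36) -> [-0.2434, 0.0645, -0.0] turn 0.9774 rows 6.0
(492.5, -250, 250, -64) -> [-0.1486, 0.1358, 0.17] turn 0.9774 rows 6.3
(492.5, -348, 120, -70) -> [-0.043, 0.0881, 0.13] turn 0.2094 rows 3.9
(492.5, -348, 25, -70) -> [0.0, 0.0, 0.095] turn -0.0 rows 2.3
```

Call:
play_rows(motion=[[[0.001, -0.1136, -0.1819, 0.9727, 1], [0.001, -0.1136, -0.1819, 0.9727, 1], [0.001, -0.1136, -0.1819, 0.9727, 1], [0.001, -0.1136, -0.1819, 0.9727, 1], [0.001, -0.1136, -0.1819, 0.9727, 1], [0.001, -0.1136, -0.1819, 0.9727, 1]]])

```text
clock: 0.65
ee_pos: [130.0, 520.0, 427.4]
tcp_rot: [-0.001, 0.359, 0.933, 0.004]
force: [-0.4, 1.1, 0.5]
finger_gap: 88.2
grasp_force: 0.0
```

Call:
play_rows(motion=[[[-0.22, 0.0097, 0, 0.9774, 1], [-0.22, 0.0097, 0, 0.9774, 1], [-0.22, 0.0097, 0, 0.9774, 1], [-0.22, 0.0097, 0, 0.9774, 1], [-0.22, 0.0097, 0, 0.9774, 1], [-0.22, 0.0097, 0, 0.9774, 1], [-0.22, 0.0097, 0, 0.9774, 1]]])

```text
clock: 1.23
ee_pos: [303.4, 377.3, 420.5]
tcp_rot: [0.001, 0.577, 0.817, -0.0]
force: [-0.8, 0.2, -0.2]
finger_gap: 88.0
grasp_force: 0.0
```

Call:
play_rows(motion=[[[-0.217, 0.07, 0, 0.9774, 1], [-0.217, 0.07, 0, 0.9774, 1], [-0.217, 0.07, 0, 0.9774, 1], [-0.217, 0.07, 0, 0.9774, 1], [-0.217, 0.07, 0, 0.9774, 1], [-0.217, 0.07, 0, 0.9774, 1], [-0.217, 0.07, 0, 0.9774, 1]]])

```text
clock: 1.82
ee_pos: [442.1, 197.0, 420.5]
tcp_rot: [0.001, 0.757, 0.654, -0.0]
force: [-0.4, 0.6, -0.5]
finger_gap: 88.1
grasp_force: 0.0
```

Call:
play_rows(motion=[[[-0.2434, 0.0645, 0, 0.9774, 1], [-0.2434, 0.0645, 0, 0.9774, 1], [-0.2434, 0.0645, 0, 0.9774, 1], [-0.2434, 0.0645, 0, 0.9774, 1], [-0.2434, 0.0645, 0, 0.9774, 1], [-0.2434, 0.0645, 0, 0.9774, 1], [-0.2434, 0.0645, 0, 0.9774, 1], [-0.2434, 0.0645, 0, 0.9774, 1]]])

```text
clock: 2.48
ee_pos: [470.1, -49.9, 420.5]
tcp_rot: [-0.0, 0.892, 0.453, -0.0]
force: [0.4, 0.5, 0.2]
finger_gap: 88.1
grasp_force: 0.0
```

Call:
play_rows(motion=[[[-0.1486, 0.1358, 0.17, 0.9774, 1], [-0.1486, 0.1358, 0.17, 0.9774, 1], [-0.1486, 0.1358, 0.17, 0.9774, 1], [-0.1486, 0.1358, 0.17, 0.9774, 1], [-0.1486, 0.1358, 0.17, 0.9774, 1], [-0.1486, 0.1358, 0.17, 0.9774, 1], [-0.1486, 0.1358, 0.17, 0.9774, 1], [-0.1486, 0.1358, 0.17, 0.9774, 1]]])

```text
clock: 3.15
ee_pos: [491.9, -248.8, 247.2]
tcp_rot: [-0.001, 0.974, 0.225, -0.003]
force: [-0.2, 1.0, 0.6]
finger_gap: 88.4
grasp_force: 0.0
```

Call:
play_rows(motion=[[[-0.043, 0.0881, 0.13, 0.2094, 1], [-0.043, 0.0881, 0.13, 0.2094, 1], [-0.043, 0.0881, 0.13, 0.2094, 1], [-0.043, 0.0881, 0.13, 0.2094, 1], [-0.043, 0.0881, 0.13, 0.2094, 1], [-0.043, 0.0881, 0.13, 0.2094, 1]]])

```text
clock: 3.65
ee_pos: [493.3, -345.0, 119.2]
tcp_rot: [-0.002, 0.985, 0.174, -0.001]
force: [0.2, -0.7, 0.2]
finger_gap: 88.1
grasp_force: 0.0
```

Run:
```python
from h import *
w=cap('wrist','w1'); plan([(492.5,-348,25,-70)])
im=w['color'][:,:,::-1].copy()
r=np.radians(20);d=np.array([np.cos(r),np.sin(r)]);n=np.array([-d[1],d[0]])
for x,y in((25,11),(25,-11),(-25,11),(-25,-11)):
    p=proj(w,[*(np.array([492.5,-348])+d*x+n*y),61],True).round().astype(int); print(p); cv2.circle(im,tuple(map(int,p)),2,(0,0,255),-1)
cv2.imwrite('pics/w1b.png',cv2.resize(im,(800,600),interpolation=cv2.INTER_CUBIC))
```

```text
at [ 494.3 -344.9  120.6] -69.84
(492.5, -348, 25, -70) -> [-0.0028, 0.0023, 0.0956] turn 0.0055 rows 2.3
[247 177]
[278 177]
[247 242]
[276 242]
```

View pics/w1b.png

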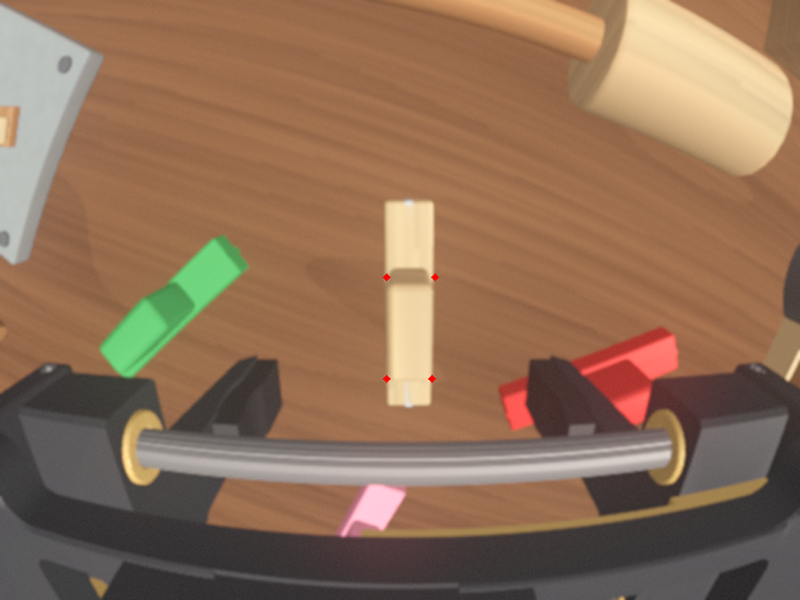

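The scraper's rib sits between the fingers, with its top at (388–433, 284–380), and the red look-alike is near the right finger. I'll check that clearance and descend with the fingers partly closed.

Run:
```python
from h import *
w=load('w1');k=.64
r=np.radians(-70);ty=np.array([np.cos(r),np.sin(r)]);tx=np.array([-ty[1],ty[0]])
for p,z in(((500,388),20),((512,428),0),((568,365),61),((410,287),61),((410,379),61),((388,330),61),((433,330),61),((410,202),20),((409,404),20)):
    q=ray2z(w,p[0]*k,p[1]*k,z,True)[:2]; d=q-[492.5,-348]; print(p,q.round(1),'tool x,y',(d@tx).round(1),(d@ty).round(1))
```

```text
(500, 388) [ 462.5 -417.4] tool x,y -51.9 54.9
(512, 428) [ 429.3 -446.4] tool x,y -93.0 70.8
(568, 365) [ 501.6 -429.6] tool x,y -19.4 79.8
(410, 287) [ 511.7 -341.2] tool x,y 20.4 0.2
(410, 379) [ 468.6 -357.2] tool x,y -25.6 0.5
(388, 330) [ 488.8 -338.8] tool x,y -0.3 -10.0
(433, 330) [ 496.  -358.5] tool x,y -0.3 11.0
(410, 202) [ 545.3 -329.3] tool x,y 56.0 0.5
(409, 404) [ 434.4 -369.9] tool x,y -62.1 0.7
```

Call:
play_rows(motion=[[[-0.004, 0.001, 0.05, 0, 0.55], [-0.004, 0.001, 0.05, 0, 0.55], [-0.004, 0.001, 0.05, 0, 0.55], [-0.004, 0.001, 0.08, 0, 0.55], [-0.004, 0.001, 0.095, 0, 0.55], [-0.004, 0.001, 0.095, 0, 0.55]]])

```text
clock: 4.2
ee_pos: [488.8, -347.7, 24.3]
tcp_rot: [-0.002, 0.985, 0.174, -0.001]
force: [-0.9, 1.1, 0.4]
finger_gap: 50.3
grasp_force: 0.0
```

Call:
play_rows(motion=[[[0, 0, 0, 0, 0], [0, 0, 0, 0, 0], [0, 0, 0, 0, 0], [0, 0, 0, 0, 0], [0, 0, 0, 0, 0], [0, 0, 0, 0, 0]]], force=40)

```text
clock: 4.7
ee_pos: [489.6, -350.3, 26.7]
tcp_rot: [0.0, 0.985, 0.174, 0.001]
force: [-0.1, 0.6, 6.4]
finger_gap: 21.7
grasp_force: 39.5
```

Run:
```python
from h import *
s=ctrl.read_state(); print(s['ee_pos'],s['finger_gap'],s['grasp_force'],s['force'],psi0())
# push waypoints: station frame
th=-.2114;R=np.array([[np.cos(th),-np.sin(th)],[np.sin(th),np.cos(th)]]);o=np.array([536.4,65.9])
W=lambda x,y:tuple((R@[x,y]+o).round(1))
p=-12.1; z=25+21.5
plan([(490,-349,120,-70),(510,-220,130,-42),(*W(-48,-72),130,-14),(*W(-48,-72),70,p),(*W(-48,-72),z,p),(*W(85,-72),z,p),(*W(85,-72),150,p)],(490,-349,25,-70))
```

```text
[ 489.64428117 -350.34703014   26.70299646] 21.687544906926483 39.51395519077778 [-0.10121816  0.6139774   6.41412594] -70.00553169502292
at [ 490. -349.   25.] -70
(490, -349, 120, -70) -> [0.0, 0.0, -0.095] turn -0.0 rows 2.3
(510, -220, 130, -42) -> [0.0629, -0.1144, -0.01] turn -0.9774 rows 3.9
(np.float64(474.4), np.float64(5.6), 130, -14) -> [0.1438, -0.1774, -0.0] turn -0.9774 rows 5.5
(np.float64(474.4), np.float64(5.6), 70, -12.1) -> [0.0, 0.0, 0.06] turn -0.0663 rows 1.4
(np.float64(474.4), np.float64(5.6), 46.5, -12.1) -> [0.0, 0.0, 0.0235] turn -0.0 rows 0.6
(np.float64(604.4), np.float64(-22.3), 46.5, -12.1) -> [-0.0, 0.133, -0.0] turn -0.0 rows 3.2
(np.float64(604.4), np.float64(-22.3), 150, -12.1) -> [0.0, 0.0, -0.1035] turn -0.0 rows 2.5
```

Call:
play_rows(motion=[[[0, 0, -0.03, 0, 0], [0, 0, -0.06, 0, 0], [0, 0, -0.095, 0, 0], [0, 0, -0.095, 0, 0]]])

```text
clock: 5.03
ee_pos: [491.4, -352.9, 126.6]
tcp_rot: [0.003, 0.985, 0.173, 0.003]
force: [1.0, -1.6, -0.9]
finger_gap: 21.4
grasp_force: 39.5
```

Call:
play_rows(motion=[[[0.0629, -0.1144, -0.01, -0.9774, 0], [0.0629, -0.1144, -0.01, -0.9774, 0], [0.0629, -0.1144, -0.01, -0.9774, 0], [0.0629, -0.1144, -0.01, -0.9774, 0], [0.0629, -0.1144, -0.01, -0.9774, 0], [0.0629, -0.1144, -0.01, -0.9774, 0]]])

```text
clock: 5.53
ee_pos: [509.0, -220.6, 130.5]
tcp_rot: [-0.0, 0.914, 0.406, 0.0]
force: [-0.2, -0.5, -1.0]
finger_gap: 21.6
grasp_force: 39.5
```

Call:
play_rows(motion=[[[0.141, -0.176, 0, -0.9774, 0], [0.141, -0.176, 0, -0.9774, 0], [0.141, -0.176, 0, -0.9774, 0], [0.141, -0.176, 0, -0.9774, 0], [0.141, -0.176, 0, -0.9774, 0], [0.141, -0.176, 0, -0.9774, 0], [0.141, -0.176, 0, -0.9774, 0], [0.141, -0.176, 0, -0.9774, 0]]])

```text
clock: 6.2
ee_pos: [472.7, 0.7, 130.5]
tcp_rot: [0.0, 0.789, 0.615, -0.0]
force: [-0.9, -0.3, -0.7]
finger_gap: 21.5
grasp_force: 39.5
```

Call:
play_rows(motion=[[[0, 0, 0.03, -0.0663, 0], [0, 0, 0.06, -0.0663, 0], [0, 0, 0.07, -0.0663, 0], [0, 0, 0.07, -0.0663, 0], [0, 0, 0.07, -0.0663, 0]]])

```text
clock: 6.62
ee_pos: [472.7, -0.4, 60.8]
tcp_rot: [0.0, 0.779, 0.627, -0.001]
force: [0.8, 0.0, -2.3]
finger_gap: 21.6
grasp_force: 39.5
```

Run:
```python
from h import *
s=ctrl.read_state(); print(s['ee_pos'],s['finger_gap'],s['grasp_force'],s['force'],psi0())
cap('top','t2');b=cap('side','s2');w=cap('wrist','w2')
c=np.zeros((600,800,3),np.uint8)
c[:400,:400]=cv2.resize(load('s2')['color'][150:250,200:300,::-1],(400,400),interpolation=cv2.INTER_CUBIC)
c[:300,400:]=cv2.resize(w['color'][:,:,::-1],(400,300),interpolation=cv2.INTER_AREA)
c[300:,400:]=cv2.resize(load('t2')['color'][165:240,195:295,::-1],(400,300),interpolation=cv2.INTER_CUBIC)
cv2.imwrite('pics/c2.png',c)
```

```text
[ 4.72733879e+02 -4.28307948e-01  6.08123063e+01] 21.627691689528376 39.48249343782663 [ 0.79456913  0.02360807 -2.34789767] -12.32521683917448
```

View pics/c2.png

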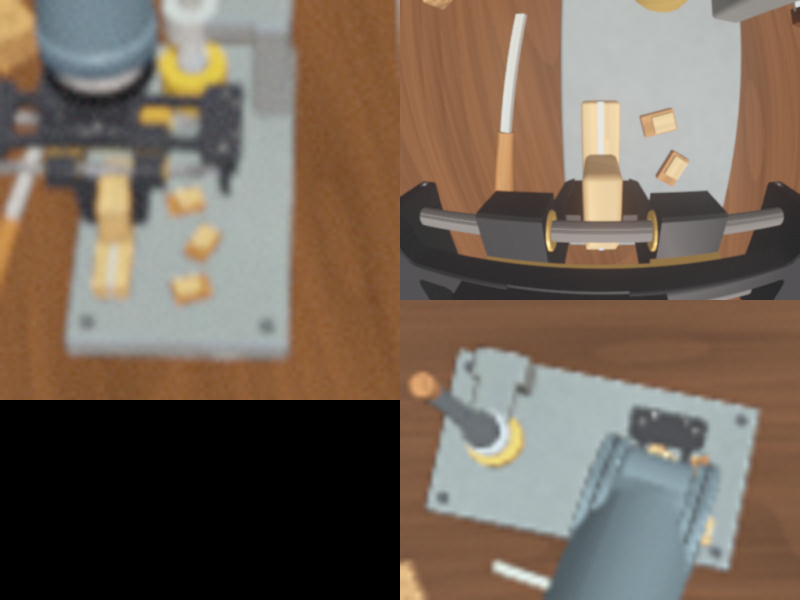

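The block hovers left of all three chips in the side view, with the chips at (187,200), (203,240) and (190,288), and its length covers them. I'll lower it and sweep.

Call:
play_rows(motion=[[[0, 0, 0.007, 0, 0], [0, 0, 0.014, 0, 0], [0, 0, 0.014, 0, 0], [0, 0, 0.014, 0, 0]]])

```text
clock: 7.1
ee_pos: [472.6, 1.7, 46.4]
tcp_rot: [-0.0, 0.778, 0.629, 0.0]
force: [-0.2, -0.1, -1.2]
finger_gap: 21.4
grasp_force: 39.9
```

Call:
play_rows(motion=[[[0, 0.008, 0, 0, 0], [0, 0.016, 0, 0, 0], [0, 0.024, 0, 0, 0], [0, 0.032, 0, 0, 0], [0, 0.04, 0, 0, 0], [0, 0.048, 0, 0, 0], [0, 0.056, 0, 0, 0], [0, 0.064, 0, 0, 0]]])

```text
clock: 7.77
ee_pos: [536.0, -12.1, 46.5]
tcp_rot: [0.0, 0.778, 0.629, -0.0]
force: [0.4, -0.2, -1.1]
finger_gap: 21.8
grasp_force: 39.9
```

Run:
```python
from h import *
s=ctrl.read_state(); print(s['ee_pos'],s['finger_gap'],s['grasp_force'],s['force'],psi0())
b=cap('side','s3');w=cap('wrist','w3')
c=np.zeros((400,800,3),np.uint8)
c[:400,:400]=cv2.resize(b['color'][150:250,200:300,::-1],(400,400),interpolation=cv2.INTER_CUBIC)
c[:300,400:]=cv2.resize(w['color'][:,:,::-1],(400,300),interpolation=cv2.INTER_AREA)
cv2.imwrite('pics/c3.png',c)
```

```text
[535.96906089 -12.07578583  46.51533671] 21.76578884933811 39.94731425307691 [ 0.42223221 -0.24048764 -1.06357008] -12.103955976627875
```

View pics/c3.png

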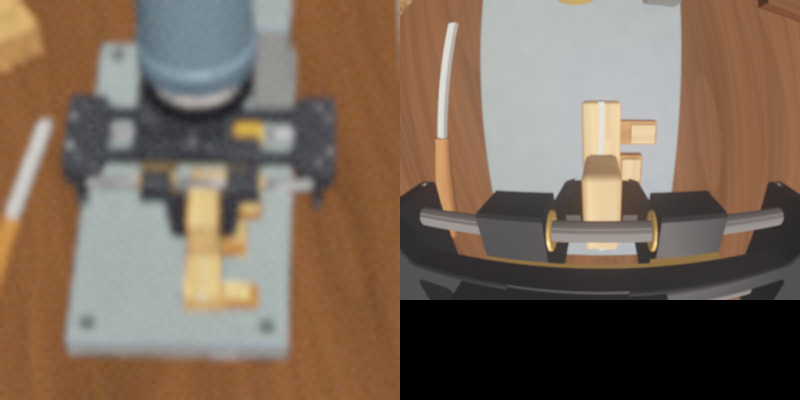

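All three chips ride against the block's face, so I'll continue over the +x edge.

Call:
play_rows(motion=[[[0, 0.01, 0, 0, 0], [0, 0.02, 0, 0, 0], [0, 0.03, 0, 0, 0], [0, 0.04, 0, 0, 0], [0, 0.05, 0, 0, 0], [0, 0.06, 0, 0, 0], [0, 0.07, 0, 0, 0], [0, 0.08, 0, 0, 0]]])

```text
clock: 8.53
ee_pos: [613.3, -28.6, 46.4]
tcp_rot: [-0.0, 0.778, 0.629, -0.0]
force: [-0.4, 0.4, -0.5]
finger_gap: 21.4
grasp_force: 39.9
```

Call:
play_rows(motion=[[[0, 0.008, 0, 0, 0], [0, 0.008, 0, 0, 0], [0, 0.008, -0.03, 0, 0], [0, 0.008, -0.06, 0, 0], [0, 0.008, -0.1, 0, 0], [0, 0.008, -0.1, 0, 0]]])

```text
clock: 9.03
ee_pos: [624.9, -31.2, 153.5]
tcp_rot: [0.003, 0.778, 0.628, 0.004]
force: [2.6, -0.5, -0.9]
finger_gap: 21.6
grasp_force: 39.9
```

Run:
```python
from h import *
s=ctrl.read_state(); print(s['ee_pos'],s['finger_gap'],s['grasp_force'],s['force'],psi0())
b=cap('side','s4');w=cap('wrist','w4')
c=np.zeros((400,800,3),np.uint8)
c[:400,:400]=cv2.resize(b['color'][150:250,220:320,::-1],(400,400),interpolation=cv2.INTER_CUBIC)
c[:300,400:]=cv2.resize(w['color'][:,:,::-1],(400,300),interpolation=cv2.INTER_AREA)
cv2.imwrite('pics/c4.png',c)
plan([(510,-220,150,-40.5),(493,-348,120,-69),(493,-348,40,-70),(493,-348,26.5,-70)])
```

```text
[624.92068291 -31.15036503 153.47023028] 21.59281809208616 39.9459620565176 [ 2.55813082 -0.53280043 -0.86674528] -12.143252122339169
at [621.7 -30.2 147.9] -12.1
(510, -220, 150, -40.5) -> [-0.209, -0.0694, -0.0021] turn 0.9913 rows 5.3
(493, -348, 120, -69) -> [-0.1084, 0.0702, 0.03] turn 0.9948 rows 4.0
(493, -348, 40, -70) -> [0.0, 0.0, 0.08] turn 0.0349 rows 1.9
(493, -348, 26.5, -70) -> [0.0, 0.0, 0.0135] turn -0.0 rows 0.3
```

View pics/c4.png

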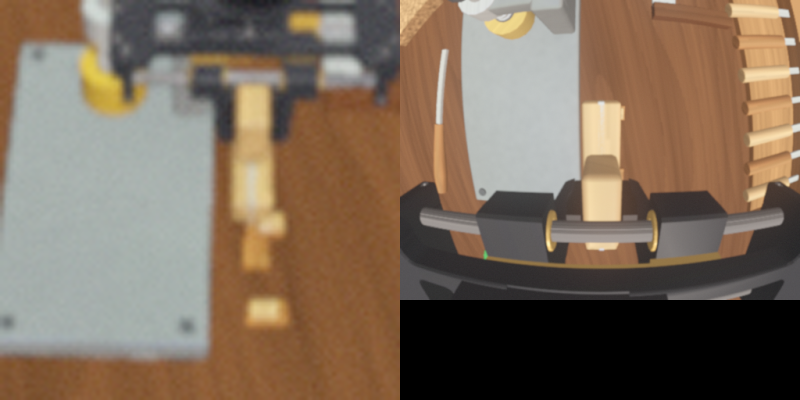

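The bed is clear: all three chips lie on the bench off the +x side. I'll return the block to its original free spot.

Call:
play_rows(motion=[[[-0.209, -0.0694, -0.002, 0.9913, 0], [-0.209, -0.0694, -0.002, 0.9913, 0], [-0.209, -0.0694, -0.002, 0.9913, 0], [-0.209, -0.0694, -0.002, 0.9913, 0], [-0.209, -0.0694, -0.002, 0.9913, 0], [-0.209, -0.0694, -0.002, 0.9913, 0], [-0.209, -0.0694, -0.002, 0.9913, 0], [-0.209, -0.0694, -0.002, 0.9913, 0]]])

```text
clock: 9.8
ee_pos: [508.3, -219.8, 147.3]
tcp_rot: [-0.001, 0.908, 0.418, -0.001]
force: [0.4, 1.3, -1.4]
finger_gap: 21.6
grasp_force: 39.9
```

Call:
play_rows(motion=[[[-0.1084, 0.0702, 0.03, 0.9948, 0], [-0.1084, 0.0702, 0.03, 0.9948, 0], [-0.1084, 0.0702, 0.03, 0.9948, 0], [-0.1084, 0.0702, 0.03, 0.9948, 0], [-0.1084, 0.0702, 0.03, 0.9948, 0], [-0.1084, 0.0702, 0.03, 0.9948, 0], [-0.1084, 0.0702, 0.03, 0.9948, 0]]])

```text
clock: 10.38
ee_pos: [493.8, -345.3, 117.8]
tcp_rot: [-0.001, 0.983, 0.185, -0.0]
force: [-0.0, 1.1, -1.8]
finger_gap: 21.3
grasp_force: 39.9
```

Call:
play_rows(motion=[[[0, 0, 0.03, 0, 0], [0, 0, 0.06, 0, 0], [0, 0, 0.08, 0, 0], [0, 0, 0.08, 0, 0], [0, 0, 0.08, 0, 0], [0, 0, 0.08, 0, 0]]])

```text
clock: 10.88
ee_pos: [493.8, -347.8, 40.0]
tcp_rot: [0.0, 0.983, 0.183, 0.001]
force: [0.1, -1.0, -1.7]
finger_gap: 21.8
grasp_force: 39.9
```

Run:
```python
from h import *
s=ctrl.read_state(); print(s['force'],s['finger_gap']); plan([(493,-348,26,-70)])
```

```text
[ 0.08569867 -1.00989062 -1.74406702] 21.803937124665293
at [ 493.8 -347.8   40. ] -68.88
(493, -348, 26, -70) -> [-0.0009, -0.0001, 0.014] turn 0.0391 rows 0.3
```

Lower the last 13–15 mm, watching the force.

Call:
play_rows(motion=[[[0, 0, 0.006, 0, 0], [0, 0, 0.011, 0, 0], [0, 0, 0.013, 0, 0], [0, 0, 0.0135, 0, 0], [0, 0, 0.0135, 0, 0]]])

```text
clock: 11.3
ee_pos: [493.1, -348.1, 26.4]
tcp_rot: [-0.0, 0.983, 0.182, 0.001]
force: [-1.6, 3.0, 9.3]
finger_gap: 21.8
grasp_force: 40.0
```

Call:
play_rows(motion=[[[0, 0, 0.0005, 0, 0], [0, 0, 0.0005, 0, 0]]])

```text
clock: 11.47
ee_pos: [493.1, -348.1, 26.4]
tcp_rot: [-0.0, 0.983, 0.182, 0.001]
force: [-2.7, 4.3, 13.6]
finger_gap: 21.8
grasp_force: 40.0
```

Call:
play_rows(motion=[[[0, 0, 0, 0, 0.55], [0, 0, 0, 0, 0.55], [0, 0, 0, 0, 0.55], [0, 0, 0, 0, 0.55], [0, 0, -0.04, 0, 0.55], [0, 0, -0.08, 0, 0.55], [0, 0, -0.12, 0, 0.55], [0, 0, -0.12, 0, 0.55]]])

```text
clock: 12.13
ee_pos: [495.4, -351.6, 151.7]
tcp_rot: [0.004, 0.983, 0.182, 0.004]
force: [0.5, -1.2, -0.2]
finger_gap: 48.2
grasp_force: 0.0
```

Run:
```python
from h import *
s=ctrl.read_state(); print(s['force'],s['finger_gap']); w=cap('wrist','w5')
cv2.imwrite('pics/c5.png',w['color'][:,:,::-1])
plan([(500,-200,250,-41),(520,0,290,-13),(590,192,290,15),(590,192,177,15)],(493.1,-348,146,-69))
```

```text
[ 0.46581043 -1.1543129  -0.15814921] 48.1715865391774
at [ 493.1 -348.   146. ] -69
(500, -200, 250, -41) -> [0.0595, -0.1357, -0.104] turn -0.9774 rows 4.3
(520, 0, 290, -13) -> [0.1641, -0.1161, -0.04] turn -0.9774 rows 4.9
(590, 192, 290, 15) -> [0.2028, 0.025, -0.0] turn -0.9774 rows 4.9
(590, 192, 177, 15) -> [0.0, 0.0, 0.113] turn -0.0 rows 2.7
```

View pics/c5.png

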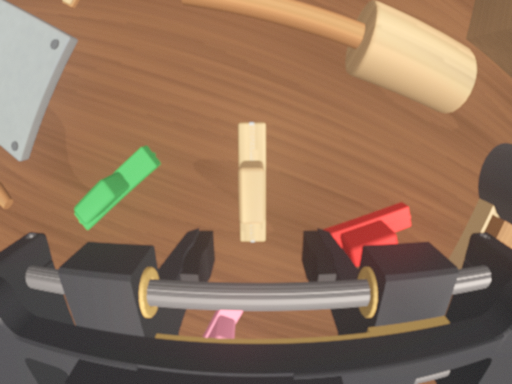

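The block lies flat on the bench around (252,182), and the look-alikes are untouched. Now to the crank.

Call:
play_rows(motion=[[[0.0595, -0.1357, -0.104, -0.9774, 0.8], [0.0595, -0.1357, -0.104, -0.9774, 0.8], [0.0595, -0.1357, -0.104, -0.9774, 0.8], [0.0595, -0.1357, -0.104, -0.9774, 0.8], [0.0595, -0.1357, -0.104, -0.9774, 0.8], [0.0595, -0.1357, -0.104, -0.9774, 0.8]]])

```text
clock: 12.68
ee_pos: [501.0, -196.3, 249.5]
tcp_rot: [-0.0, 0.909, 0.417, 0.001]
force: [-0.6, -0.1, -1.6]
finger_gap: 71.0
grasp_force: 0.0
```

Call:
play_rows(motion=[[[0.1641, -0.1161, -0.04, -0.9774, 0.8], [0.1641, -0.1161, -0.04, -0.9774, 0.8], [0.1641, -0.1161, -0.04, -0.9774, 0.8], [0.1641, -0.1161, -0.04, -0.9774, 0.8], [0.1641, -0.1161, -0.04, -0.9774, 0.8], [0.1641, -0.1161, -0.04, -0.9774, 0.8], [0.1641, -0.1161, -0.04, -0.9774, 0.8]]])

```text
clock: 13.27
ee_pos: [519.4, 1.2, 287.4]
tcp_rot: [-0.0, 0.782, 0.624, -0.001]
force: [-0.1, -1.5, -0.3]
finger_gap: 70.4
grasp_force: 0.0
```

Call:
play_rows(motion=[[[0.2028, 0.025, 0, -0.9774, 0.8], [0.2028, 0.025, 0, -0.9774, 0.8], [0.2028, 0.025, 0, -0.9774, 0.8], [0.2028, 0.025, 0, -0.9774, 0.8], [0.2028, 0.025, 0, -0.9774, 0.8], [0.2028, 0.025, 0, -0.9774, 0.8], [0.2028, 0.025, 0, -0.9774, 0.8], [0.2028, 0.025, 0, -0.9774, 0.8]]])

```text
clock: 13.93
ee_pos: [589.7, 188.5, 287.3]
tcp_rot: [0.0, 0.61, 0.792, -0.002]
force: [1.2, -0.8, 0.5]
finger_gap: 70.3
grasp_force: 0.0
```

Run:
```python
from h import *
w=cap('wrist','w6'); b=cap('side','s6')
im=w['color'][:,:,::-1].copy()
p=proj(w,[590,192,215],True); print('pred grip top',p*600/384)
print('tcp axis at z215',proj(w,[*ctrl.read_state()['ee_pos'][:2],215],True)*600/384)
cv2.imwrite('pics/c6.png',cv2.resize(im,(800,600),interpolation=cv2.INTER_CUBIC))
plan([(590,192,177,15)])
```

```text
pred grip top [408.42756472 312.67289823]
tcp axis at z215 [405.89444192 319.08931257]
at [589.7 188.5 288.1] 14.73
(590, 192, 177, 15) -> [0.0033, 0.0012, 0.1111] turn -0.0093 rows 2.7
```

View pics/c6.png

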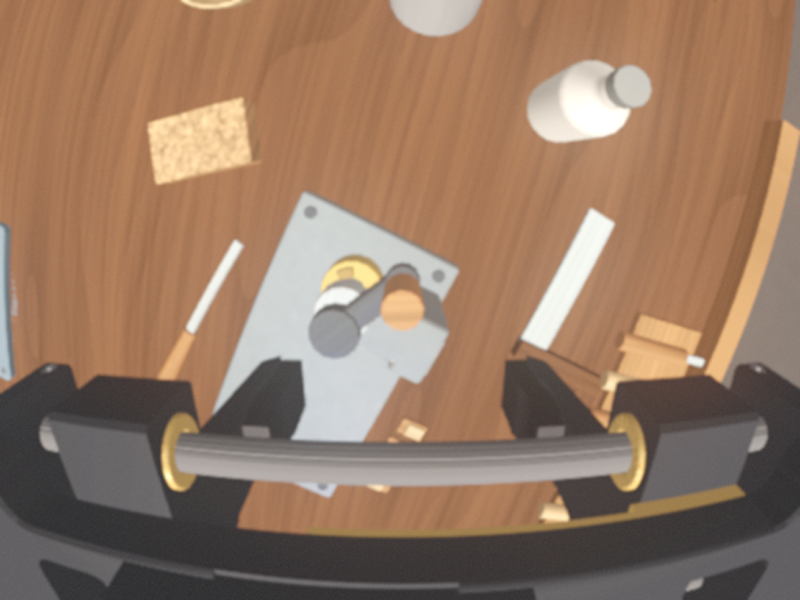

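The grip's top is at (404,309), within a few mm of the prediction at (408,313). I'll refine the grip and hub positions from this view.

Run:
```python
from h import *
w=load('w6');k=.64
g=ray2z(w,404*k,309*k,215,True); h=ray2z(w,335,332,157,True) if 0 else ray2z(w,335*k,331*k,157,True)
print(g,h,np.linalg.norm((g-h)[:2]))
plan([(*g[:2],177,15)],(590,189,288,15))
```

```text
[587.40765677 193.27342326 215.        ] [553.36299977 150.42759842 157.        ] 54.7247967245908
at [590. 189. 288.] 15
(np.float64(587.4076567708831), np.float64(193.27342326222464), 177, 15) -> [0.0048, -0.0014, 0.111] turn -0.0 rows 2.7
```

Call:
play_rows(motion=[[[0.0045, -0.001, 0.03, 0, 0.8], [0.0045, -0.001, 0.06, 0, 0.8], [0.0045, -0.001, 0.09, 0, 0.8], [0.0045, -0.001, 0.11, 0, 0.8], [0.0045, -0.001, 0.11, 0, 0.8], [0.0045, -0.001, 0.11, 0, 0.8]]])

```text
clock: 14.53
ee_pos: [587.0, 194.1, 178.4]
tcp_rot: [-0.0, 0.61, 0.793, -0.001]
force: [0.1, -0.5, -0.0]
finger_gap: 70.1
grasp_force: 0.0
```

Call:
play_rows(motion=[[[0, 0, 0, 0, 0], [0, 0, 0, 0, 0], [0, 0, 0, 0, 0], [0, 0, 0, 0, 0], [0, 0, 0, 0, 0], [0, 0, 0, 0, 0], [0, 0, 0, 0, 0], [0, 0, 0, 0, 0]]], force=30)

```text
clock: 15.2
ee_pos: [587.2, 196.0, 178.6]
tcp_rot: [-0.0, 0.609, 0.793, -0.0]
force: [-0.8, -0.7, 0.1]
finger_gap: 21.5
grasp_force: 30.0
```

```bash
cat >> h.py <<'E'
AX=np.array([553.8,149.8])
TH=-.2114
def turn_of(p):
    d=np.array(p[:2])-AX; c,s=np.cos(TH),np.sin(TH); l=np.array([c*d[0]+s*d[1],-s*d[0]+c*d[1]]); return np.arctan2(l[1],-l[0]),np.hypot(*d)
def pos(a,r=55.):
    l=np.array([-np.cos(a),np.sin(a)])*r; c,s=np.cos(TH),np.sin(TH); return AX+[c*l[0]-s*l[1],s*l[0]+c*l[1]]
def arc(a0,psi,step,n):
    """n rows of tool shifts from pos(a0), in mm"""
    r=np.radians(psi); ty=np.array([np.cos(r),np.sin(r)]); tx=np.array([-ty[1],ty[0]])
    return [[round(float((pos(a0+step*i)-pos(a0))@v)/1000,4) for v in (tx,ty)] for i in range(1,n+1)]
E
python3 - <<'E'
from h import *
s=ctrl.read_state(); print(s['ee_pos'],s['finger_gap'],s['force'],s['grasp_force'],psi0(),turn_of(s['ee_pos']))
a,_=turn_of(s['ee_pos'])
for j in range(7): print(round(a-.64*j,3),arc(a-.64*j,14.9,-.08,8))
E
```

```text
[587.24130373 195.96551205 178.64133032] 21.452356550581413 [-0.75858316 -0.6718415   0.05712558] 30.003930050879717 15.002850677525377 (np.float64(1.986297015591877), np.float64(57.00504625444858))
1.986 [[0.0033, -0.0029], [0.0063, -0.0061], [0.0091, -0.0095], [0.0116, -0.0131], [0.0139, -0.0169], [0.0158, -0.0209], [0.0173, -0.025], [0.0186, -0.0292]]
1.346 [[0.0009, -0.0043], [0.0015, -0.0087], [0.0017, -0.0131], [0.0015, -0.0175], [0.001, -0.0218], [0.0002, -0.0261], [-0.001, -0.0304], [-0.0025, -0.0345]]
0.706 [[-0.0018, -0.004], [-0.004, -0.0078], [-0.0065, -0.0115], [-0.0092, -0.0149], [-0.0122, -0.0181], [-0.0155, -0.0211], [-0.0189, -0.0238], [-0.0226, -0.0262]]
0.066 [[-0.0039, -0.0021], [-0.0079, -0.0039], [-0.012, -0.0053], [-0.0163, -0.0065], [-0.0206, -0.0072], [-0.025, -0.0077], [-0.0294, -0.0077], [-0.0338, -0.0075]]
-0.574 [[-0.0044, 0.0006], [-0.0086, 0.0016], [-0.0128, 0.0029], [-0.0169, 0.0045], [-0.0209, 0.0065], [-0.0246, 0.0088], [-0.0282, 0.0113], [-0.0316, 0.0142]]
-1.214 [[-0.0031, 0.0031], [-0.006, 0.0064], [-0.0086, 0.01], [-0.0109, 0.0138], [-0.0128, 0.0177], [-0.0145, 0.0217], [-0.0159, 0.0259], [-0.0168, 0.0302]]
-1.854 [[-0.0007, 0.0044], [-0.001, 0.0087], [-0.0009, 0.0131], [-0.0005, 0.0175], [0.0003, 0.0219], [0.0013, 0.0261], [0.0028, 0.0303], [0.0045, 0.0343]]
```

Call:
play_rows(motion=[[[0.0033, -0.0029, 0, 0, 0], [0.0063, -0.0061, 0, 0, 0], [0.0091, -0.0095, 0, 0, 0], [0.0116, -0.0131, 0, 0, 0], [0.0139, -0.0169, 0, 0, 0], [0.0158, -0.0209, 0, 0, 0], [0.0173, -0.025, 0, 0, 0], [0.0186, -0.0292, 0, 0, 0]]])

```text
clock: 15.87
ee_pos: [553.9, 207.2, 178.8]
tcp_rot: [-0.0, 0.609, 0.794, 0.0]
force: [3.0, 1.5, 0.1]
finger_gap: 20.9
grasp_force: 30.0
```

```bash
cat >> h.py <<'E'
def st(name):
    F=[];Z=[];X=[]
    for i in range(3):
        b=cap('side',f'{name}_{i}'); s=ctrl.read_state(); F.append(s['force']);X.append(s['ee_pos'])
    F=np.array(F);X=np.array(X); print(name,'F',F.mean(0).round(2),'p',X.mean(0).round(1),'turn',[round(float(v),2) for v in turn_of(X.mean(0))],'gap',round(s['finger_gap'],1),'clk',s['clock'])
E
python3 - <<'E'
from h import *
st('k0')
# measure bolt/crank hub in side image: print predicted px of hub
b=load('k0_0'); print(proj(b,[*AX,157]),proj(b,[*AX,149]),proj(b,[*AX,140]))
c=np.vstack([cv2.resize(load(f)['color'][100:175,190:290,::-1],(800,600) if 0 else (500,375),interpolation=cv2.INTER_CUBIC) for f in('k0_0',)])
cv2.imwrite('pics/c7.png',c)
E
```

```text
k0 F [0.34 2.42 0.73] p [553.  207.1 178.5] turn [1.35, 57.28] gap 21.3 clk 16.0167
[245.90337809 141.22924249] [245.99977143 143.19839828] [246.10717778 145.39253151]
```

View pics/c7.png

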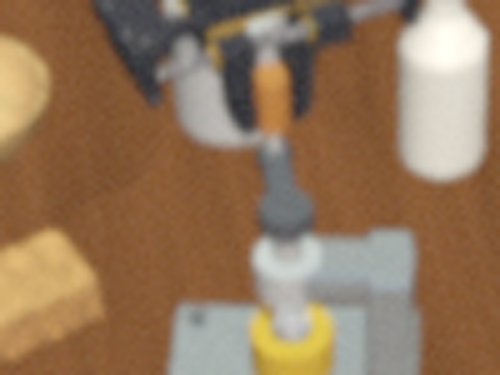

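The side crop shows the hub at (285,212), the collar below it, and the grip held properly in the fingers. From here I track the hub height numerically. The next step can't reach a jam, since the earliest possible one is at a turn of about 0.33.

Call:
play_rows(motion=[[[0.0009, -0.0043, 0, 0, 0], [0.0015, -0.0087, 0, 0, 0], [0.0017, -0.0131, 0, 0, 0], [0.0015, -0.0175, 0, 0, 0], [0.001, -0.0218, 0, 0, 0], [0.0002, -0.0261, 0, 0, 0], [-0.001, -0.0304, 0, 0, 0], [-0.0025, -0.0345, 0, 0, 0]]])

```text
clock: 16.68
ee_pos: [520.4, 195.3, 178.4]
tcp_rot: [-0.001, 0.609, 0.794, -0.0]
force: [-0.5, 5.7, 0.1]
finger_gap: 20.9
grasp_force: 30.0
```

Run:
```python
from h import *
st('k1')
for n in ('side0','k0','k1'):
    im=load(n)['color'].astype(float) if n=='side0' else np.mean([load(f'{n}_{i}')['color'].astype(float) for i in range(3)],0)
    print(n,im[132:164,244:251].mean((1,2)).round().astype(int).tolist())
```

```text
k1 F [-3.18  3.29  0.04] p [519.7 194.6 178.2] turn [0.71, 56.28] gap 20.9 clk 16.8333
side0 [94, 97, 98, 100, 106, 110, 114, 113, 114, 114, 114, 112, 106, 97, 97, 113, 139, 163, 176, 185, 196, 204, 205, 195, 182, 177, 176, 175, 176, 179, 181, 181]
k0 [109, 109, 109, 110, 111, 114, 115, 116, 116, 116, 117, 114, 108, 101, 99, 116, 144, 168, 180, 188, 198, 206, 207, 198, 185, 179, 178, 178, 179, 179, 181, 188]
k1 [98, 98, 98, 98, 102, 110, 114, 116, 116, 116, 117, 115, 108, 100, 99, 116, 145, 168, 180, 188, 198, 206, 206, 197, 185, 178, 178, 179, 180, 182, 184, 190]
```

Hub edge unchanged, so no drop yet. Continuing by 0.64 rad, which is always safe when the drop is checked each time.

Call:
play_rows(motion=[[[-0.0018, -0.004, 0, 0, 0], [-0.004, -0.0078, 0, 0, 0], [-0.0065, -0.0115, 0, 0, 0], [-0.0092, -0.0149, 0, 0, 0], [-0.0122, -0.0181, 0, 0, 0], [-0.0155, -0.0211, 0, 0, 0], [-0.0189, -0.0238, 0, 0, 0], [-0.0226, -0.0262, 0, 0, 0]]])

```text
clock: 17.5
ee_pos: [500.8, 166.0, 178.1]
tcp_rot: [-0.001, 0.609, 0.793, -0.001]
force: [-2.8, 3.2, -0.0]
finger_gap: 21.4
grasp_force: 30.0
```

```bash
cat >> h.py <<'E'
def prof(n):
    im=np.mean([load(f'{n}_{i}')['color'].astype(float) for i in range(3)],0)
    print(n,im[138:164,244:251].mean((1,2)).round().astype(int).tolist())
E
python3 - <<'E'
from h import *
st('k2');prof('k1');prof('k2')
E
```

```text
k2 F [-4.11  1.37  0.29] p [500.8 165.  178.1] turn [0.07, 55.19] gap 21.4 clk 17.65
k1 [114, 116, 116, 116, 117, 115, 108, 100, 99, 116, 145, 168, 180, 188, 198, 206, 206, 197, 185, 178, 178, 179, 180, 182, 184, 190]
k2 [114, 115, 117, 117, 117, 115, 109, 100, 98, 114, 143, 167, 180, 188, 199, 206, 206, 197, 185, 179, 177, 178, 179, 180, 180, 183]
```

Call:
play_rows(motion=[[[-0.0039, -0.0021, 0, 0, 0], [-0.0079, -0.0039, 0, 0, 0], [-0.012, -0.0053, 0, 0, 0], [-0.0163, -0.0065, 0, 0, 0], [-0.0206, -0.0072, 0, 0, 0], [-0.025, -0.0077, 0, 0, 0], [-0.0294, -0.0077, 0, 0, 0], [-0.0338, -0.0075, 0, 0, 0]]])

```text
clock: 18.32
ee_pos: [503.4, 130.9, 178.4]
tcp_rot: [-0.0, 0.609, 0.793, -0.001]
force: [-5.0, 1.2, -0.3]
finger_gap: 21.1
grasp_force: 30.0
```

Run:
```python
from h import *
st('k3');prof('k2');prof('k3')
for a in(-.574,-.894): print(arc(a,15,-.08,4))
```

```text
k3 F [-3.25 -1.5   0.27] p [503.9 130.1 178.5] turn [-0.59, 53.68] gap 21.0 clk 18.4667
k2 [114, 115, 117, 117, 117, 115, 109, 100, 98, 114, 143, 167, 180, 188, 199, 206, 206, 197, 185, 179, 177, 178, 179, 180, 180, 183]
k3 [115, 116, 116, 116, 116, 114, 109, 102, 99, 114, 144, 167, 180, 188, 199, 206, 206, 197, 185, 178, 178, 178, 179, 179, 181, 185]
[[-0.0044, 0.0006], [-0.0086, 0.0016], [-0.0128, 0.0029], [-0.0169, 0.0045]]
[[-0.0039, 0.002], [-0.0077, 0.0042], [-0.0113, 0.0068], [-0.0147, 0.0096]]
```

Call:
play_rows(motion=[[[-0.0044, 0.0006, 0, 0, 0], [-0.0086, 0.0016, 0, 0, 0], [-0.0128, 0.0029, 0, 0, 0], [-0.0169, 0.0045, 0, 0, 0]]])

```text
clock: 18.8
ee_pos: [512.9, 116.1, 178.7]
tcp_rot: [0.0, 0.609, 0.793, 0.0]
force: [-4.9, -0.2, 0.4]
finger_gap: 21.2
grasp_force: 30.0
```

Run:
```python
from h import *
st('k4');prof('k3');prof('k4')
P=[]
for n in('k0','k1','k2','k3','k4'):pass
```

```text
k4 F [-2.51 -0.91 -0.76] p [513.4 115.6 178.8] turn [-0.91, 52.96] gap 20.8 clk 18.95
k3 [115, 116, 116, 116, 116, 114, 109, 102, 99, 114, 144, 167, 180, 188, 199, 206, 206, 197, 185, 178, 178, 178, 179, 179, 181, 185]
k4 [99, 106, 112, 114, 115, 116, 116, 114, 109, 103, 104, 117, 142, 171, 193, 205, 206, 197, 185, 178, 178, 178, 178, 178, 179, 184]
```

Call:
play_rows(motion=[[[-0.0039, 0.002, 0, 0, 0], [-0.0077, 0.0042, 0, 0, 0], [-0.0113, 0.0068, 0, 0, 0], [-0.0147, 0.0096, 0, 0, 0]]])

```text
clock: 19.28
ee_pos: [526.0, 104.9, 178.7]
tcp_rot: [0.0, 0.609, 0.793, 0.0]
force: [-2.9, -0.2, -0.9]
finger_gap: 20.9
grasp_force: 30.0
```

Run:
```python
from h import *
st('k5');prof('k5'); 
im=np.mean([load(f'k5_{i}')['color'].astype(float) for i in range(3)],0)
for c in range(238,256,2): print(c,im[138:164,c:c+2].mean((1,2)).round().astype(int).tolist())
for a in(-1.214,-1.534,-1.854): print(arc(a,15,-.08,4))
```

```text
k5 F [-1.39 -0.42  0.03] p [526.8 104.5 178.9] turn [-1.24, 52.78] gap 21.1 clk 19.4333
k5 [69, 70, 73, 75, 76, 76, 77, 77, 77, 86, 101, 116, 133, 150, 164, 177, 183, 181, 176, 173, 174, 176, 177, 179, 183, 187]
238 [146, 146, 145, 140, 133, 126, 125, 125, 124, 124, 123, 122, 126, 133, 140, 142, 141, 137, 129, 114, 102, 93, 111, 145, 168, 174]
240 [144, 147, 146, 140, 132, 129, 128, 128, 128, 128, 129, 128, 136, 148, 160, 167, 169, 166, 151, 129, 110, 97, 109, 143, 167, 175]
242 [108, 118, 117, 112, 108, 108, 110, 111, 111, 112, 118, 122, 123, 124, 126, 126, 126, 126, 122, 116, 111, 114, 124, 134, 143, 157]
244 [58, 58, 62, 62, 62, 60, 64, 66, 66, 81, 102, 112, 115, 116, 118, 124, 136, 145, 151, 155, 159, 166, 168, 167, 167, 173]
246 [56, 56, 58, 58, 59, 58, 59, 59, 63, 80, 98, 106, 117, 137, 161, 185, 196, 196, 189, 183, 182, 181, 180, 181, 187, 191]
248 [78, 81, 83, 87, 89, 90, 91, 91, 91, 90, 95, 115, 146, 175, 193, 205, 207, 199, 187, 180, 182, 182, 182, 184, 190, 193]
250 [98, 103, 108, 113, 114, 114, 112, 105, 98, 105, 131, 164, 187, 200, 205, 207, 201, 187, 171, 164, 162, 164, 173, 186, 192, 191]
252 [96, 98, 98, 104, 105, 104, 100, 97, 105, 136, 173, 196, 204, 206, 202, 194, 183, 170, 158, 149, 144, 142, 149, 162, 174, 176]
254 [94, 93, 96, 94, 94, 95, 94, 96, 111, 138, 161, 174, 178, 178, 175, 173, 171, 165, 156, 149, 142, 135, 136, 158, 175, 177]
[[-0.0031, 0.0031], [-0.006, 0.0064], [-0.0086, 0.01], [-0.0109, 0.0137]]
[[-0.002, 0.0039], [-0.0037, 0.008], [-0.005, 0.0122], [-0.006, 0.0165]]
[[-0.0007, 0.0043], [-0.001, 0.0087], [-0.0009, 0.0131], [-0.0005, 0.0175]]
```

At turn −0.91 the hub edge had moved down about 2 px (8 mm), so the bolt dropped between −0.59 and −0.91, around −0.75. The hand is now at −1.24. I'll fit the actual circle and plan forward to about −0.75 + 2π = 5.53.

Run:
```python
import h
from h import *
from scipy.optimize import least_squares
X=np.array([[587.2,195],[553,207.1],[519.7,194.6],[500.8,165],[503.9,130.1],[513.4,115.6],[526.8,104.5]])
r=least_squares(lambda c:np.hypot(*(X-c[:2]).T)-55,[553.8,149.8]); print(r.x,r.fun.round(2))
h.AX=r.x
a,_=turn_of([526.8,104.5]); print(a)
T=[turn_of(x)[0] for x in X]; print(np.round(T,2))
n=68; step=(5.53-a)/n; print(step)
A=a
for j in range(9):
    m=8 if j<8 else n-64
    print(j,round(A,2),arc(A,15,step,m)); A+=step*m
```

```text
[554.2627639  151.91086587] [-0.76  0.2  -0.07  0.04 -0.12 -0.34 -0.21]
-1.257173611825048
[ 2.01  1.34  0.68  0.03 -0.62 -0.94 -1.26]
0.09981137664448601
0 -1.26 [[0.0041, -0.0037], [0.0085, -0.0069], [0.0132, -0.0097], [0.0182, -0.012], [0.0234, -0.0138], [0.0287, -0.0151], [0.0341, -0.0159], [0.0396, -0.016]]
1 -0.46 [[0.0055, 0.0004], [0.0109, 0.0013], [0.0162, 0.0027], [0.0213, 0.0046], [0.0262, 0.0071], [0.0309, 0.01], [0.0352, 0.0134], [0.0392, 0.0172]]
2 0.34 [[0.0036, 0.0042], [0.0067, 0.0087], [0.0094, 0.0135], [0.0116, 0.0185], [0.0132, 0.0237], [0.0144, 0.0291], [0.015, 0.0346], [0.015, 0.04]]
3 1.14 [[-0.0005, 0.0055], [-0.0015, 0.0109], [-0.0031, 0.0161], [-0.0052, 0.0212], [-0.0078, 0.026], [-0.0108, 0.0306], [-0.0143, 0.0348], [-0.0182, 0.0387]]
4 1.94 [[-0.0043, 0.0035], [-0.0088, 0.0065], [-0.0137, 0.009], [-0.0188, 0.0111], [-0.0241, 0.0126], [-0.0295, 0.0136], [-0.0349, 0.014], [-0.0404, 0.014]]
5 2.74 [[-0.0054, -0.0006], [-0.0108, -0.0018], [-0.016, -0.0035], [-0.021, -0.0057], [-0.0258, -0.0085], [-0.0303, -0.0116], [-0.0344, -0.0152], [-0.0382, -0.0192]]
6 3.53 [[-0.0033, -0.0044], [-0.0062, -0.009], [-0.0087, -0.0139], [-0.0106, -0.0191], [-0.012, -0.0244], [-0.0128, -0.0298], [-0.0131, -0.0353], [-0.0129, -0.0408]]
7 4.33 [[0.0008, -0.0054], [0.0021, -0.0108], [0.0039, -0.0159], [0.0063, -0.0209], [0.0091, -0.0256], [0.0124, -0.03], [0.0161, -0.034], [0.0202, -0.0377]]
8 5.13 [[0.0044, -0.0032], [0.0092, -0.006], [0.0142, -0.0083], [0.0194, -0.0101]]
```

Call:
play_rows(motion=[[[0.0041, -0.0037, 0, 0, 0], [0.0085, -0.0069, 0, 0, 0], [0.0132, -0.0097, 0, 0, 0], [0.0182, -0.012, 0, 0, 0], [0.0234, -0.0138, 0, 0, 0], [0.0287, -0.0151, 0, 0, 0], [0.0341, -0.0159, 0, 0, 0], [0.0396, -0.016, 0, 0, 0]]])

```text
clock: 20.1
ee_pos: [499.4, 139.6, 178.6]
tcp_rot: [-0.0, 0.609, 0.793, -0.0]
force: [0.7, -1.8, 0.9]
finger_gap: 20.7
grasp_force: 30.0
```

Call:
play_rows(motion=[[[0.0055, 0.0004, 0, 0, 0], [0.0109, 0.0013, 0, 0, 0], [0.0162, 0.0027, 0, 0, 0], [0.0213, 0.0046, 0, 0, 0], [0.0262, 0.0071, 0, 0, 0], [0.0309, 0.01, 0, 0, 0], [0.0352, 0.0134, 0, 0, 0], [0.0392, 0.0172, 0, 0, 0]]])

```text
clock: 20.77
ee_pos: [506.1, 181.9, 178.5]
tcp_rot: [-0.0, 0.609, 0.793, -0.0]
force: [-1.4, -3.1, -0.1]
finger_gap: 21.1
grasp_force: 30.0
```

```bash
sed -i 's/^AX=.*/AX=np.array([554.3,151.9])/' h.py
python3 - <<'E'
from h import *
st('f1');prof('k1');prof('k4');prof('f1')
E
```

```text
f1 F [ 0.19 -0.11 -0.74] p [506.7 182.8 178.6] turn [0.36, 56.72] gap 21.0 clk 20.9167
k1 [114, 116, 116, 116, 117, 115, 108, 100, 99, 116, 145, 168, 180, 188, 198, 206, 206, 197, 185, 178, 178, 179, 180, 182, 184, 190]
k4 [99, 106, 112, 114, 115, 116, 116, 114, 109, 103, 104, 117, 142, 171, 193, 205, 206, 197, 185, 178, 178, 178, 178, 178, 179, 184]
f1 [100, 105, 111, 114, 116, 116, 117, 115, 111, 102, 99, 109, 140, 174, 196, 206, 206, 197, 185, 179, 178, 178, 179, 179, 182, 186]
```

Bolt is down, turning forward freely.

Call:
play_rows(motion=[[[0.0036, 0.0042, 0, 0, 0], [0.0067, 0.0087, 0, 0, 0], [0.0094, 0.0135, 0, 0, 0], [0.0116, 0.0185, 0, 0, 0], [0.0132, 0.0237, 0, 0, 0], [0.0144, 0.0291, 0, 0, 0], [0.015, 0.0346, 0, 0, 0], [0.015, 0.04, 0, 0, 0]]])

```text
clock: 21.58
ee_pos: [541.4, 206.7, 178.5]
tcp_rot: [-0.0, 0.609, 0.793, -0.0]
force: [-2.6, -1.7, -0.3]
finger_gap: 21.0
grasp_force: 30.0
```

Call:
play_rows(motion=[[[-0.0005, 0.0055, 0, 0, 0], [-0.0015, 0.0109, 0, 0, 0], [-0.0031, 0.0161, 0, 0, 0], [-0.0052, 0.0212, 0, 0, 0], [-0.0078, 0.026, 0, 0, 0], [-0.0108, 0.0306, 0, 0, 0], [-0.0143, 0.0348, 0, 0, 0], [-0.0182, 0.0387, 0, 0, 0]]])

```text
clock: 22.25
ee_pos: [583.6, 198.8, 178.7]
tcp_rot: [-0.0, 0.609, 0.793, 0.0]
force: [-3.1, 0.4, 0.1]
finger_gap: 21.2
grasp_force: 30.0
```

Run:
```python
from h import *
st('f2');prof('f1');prof('f2')
```

```text
f2 F [-0.05 -0.04 -0.31] p [584.6 197.8 178.9] turn [1.94, 55.01] gap 21.0 clk 22.4
f1 [100, 105, 111, 114, 116, 116, 117, 115, 111, 102, 99, 109, 140, 174, 196, 206, 206, 197, 185, 179, 178, 178, 179, 179, 182, 186]
f2 [105, 107, 112, 114, 116, 116, 117, 116, 112, 105, 98, 102, 126, 164, 192, 206, 206, 197, 184, 178, 178, 178, 177, 176, 180, 186]
```

The hub is descending with forward turn, so the thread has caught. I'll continue.

Call:
play_rows(motion=[[[-0.0043, 0.0035, 0, 0, 0], [-0.0088, 0.0065, 0, 0, 0], [-0.0137, 0.009, 0, 0, 0], [-0.0188, 0.0111, 0, 0, 0], [-0.0241, 0.0126, 0, 0, 0], [-0.0295, 0.0136, 0, 0, 0], [-0.0349, 0.014, 0, 0, 0], [-0.0404, 0.014, 0, 0, 0]]])

```text
clock: 23.07
ee_pos: [607.5, 162.8, 178.7]
tcp_rot: [0.0, 0.609, 0.793, 0.0]
force: [-1.0, 3.5, -0.6]
finger_gap: 21.2
grasp_force: 30.0
```

Call:
play_rows(motion=[[[-0.0054, -0.0006, 0, 0, 0], [-0.0108, -0.0018, 0, 0, 0], [-0.016, -0.0035, 0, 0, 0], [-0.021, -0.0057, 0, 0, 0], [-0.0258, -0.0085, 0, 0, 0], [-0.0303, -0.0116, 0, 0, 0], [-0.0344, -0.0152, 0, 0, 0], [-0.0382, -0.0192, 0, 0, 0]]])

```text
clock: 23.73
ee_pos: [598.5, 120.8, 178.8]
tcp_rot: [0.0, 0.609, 0.793, 0.0]
force: [0.3, 2.6, -0.1]
finger_gap: 21.3
grasp_force: 30.0
```

Run:
```python
from h import *
st('f3');prof('f3')
```

```text
f3 F [-0.44 -0.17 -0.42] p [597.8 119.8 178.6] turn [-2.72, 54.03] gap 21.3 clk 23.8833
f3 [97, 100, 106, 112, 115, 116, 116, 116, 115, 110, 103, 98, 110, 148, 185, 204, 206, 197, 185, 178, 178, 178, 177, 174, 176, 185]
```

Call:
play_rows(motion=[[[-0.0033, -0.0044, 0, 0, 0], [-0.0062, -0.009, 0, 0, 0], [-0.0087, -0.0139, 0, 0, 0], [-0.0106, -0.0191, 0, 0, 0], [-0.012, -0.0244, 0, 0, 0], [-0.0128, -0.0298, 0, 0, 0], [-0.0131, -0.0353, 0, 0, 0], [-0.0129, -0.0408, 0, 0, 0]]])

```text
clock: 24.55
ee_pos: [561.9, 98.0, 178.7]
tcp_rot: [0.0, 0.609, 0.793, 0.0]
force: [1.4, 1.4, -0.6]
finger_gap: 21.1
grasp_force: 30.0
```

Call:
play_rows(motion=[[[0.0008, -0.0054, 0, 0, 0], [0.0021, -0.0108, 0, 0, 0], [0.0039, -0.0159, 0, 0, 0], [0.0063, -0.0209, 0, 0, 0], [0.0091, -0.0256, 0, 0, 0], [0.0124, -0.03, 0, 0, 0], [0.0161, -0.034, 0, 0, 0], [0.0202, -0.0377, 0, 0, 0]]])

```text
clock: 25.22
ee_pos: [520.2, 108.1, 178.6]
tcp_rot: [0.0, 0.609, 0.793, -0.0]
force: [2.9, -1.8, 0.5]
finger_gap: 21.2
grasp_force: 30.0
```

Call:
play_rows(motion=[[[0.0044, -0.0032, 0, 0, 0], [0.0092, -0.006, 0, 0, 0], [0.0142, -0.0083, 0, 0, 0], [0.0194, -0.0101, 0, 0, 0], [0.0194, -0.0101, 0, 0, 0], [0.0194, -0.0101, 0, 0, 0]]])

```text
clock: 25.72
ee_pos: [505.2, 125.0, 178.4]
tcp_rot: [-0.001, 0.608, 0.794, -0.0]
force: [1.0, 0.9, -0.3]
finger_gap: 21.4
grasp_force: 30.0
```

Run:
```python
from h import *
st('f4');prof('k4');prof('f3');prof('f4')
```

```text
f4 F [ 0.16  1.45 -0.71] p [505.3 124.8 178.4] turn [-0.72, 55.98] gap 21.0 clk 25.8667
k4 [99, 106, 112, 114, 115, 116, 116, 114, 109, 103, 104, 117, 142, 171, 193, 205, 206, 197, 185, 178, 178, 178, 178, 178, 179, 184]
f3 [97, 100, 106, 112, 115, 116, 116, 116, 115, 110, 103, 98, 110, 148, 185, 204, 206, 197, 185, 178, 178, 178, 177, 174, 176, 185]
f4 [97, 97, 101, 109, 114, 116, 116, 117, 117, 115, 108, 101, 102, 128, 171, 198, 205, 197, 185, 178, 178, 178, 177, 174, 176, 184]
```

Run:
```python
from h import *
print(np.abs(ctrl.read_state()['joint_vel']).max()); print(ctrl.job_done())
```

```text
0.002389987061156082
the job is handed in; nothing more can be done
None
```

I swept the three chips off the bed with the block and set it back flat on the bench. I then turned the crank back until the bolt dropped, at about −0.75 ± 0.16 rad, and forward one turn so the thread caught. The job is handed in with the crank still gripped and the bolt still.

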